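# Open the code-locked ampoule box

## Robot

A 6-joint arm with a two-finger parallel gripper is mounted at the origin on the work surface. World frame = base frame: x ahead of the robot, y to its left, z up, the work surface at z = 0. Lengths are in m, angles in degrees, forces in N, time in s.
With the tool pointing down it reaches from about 0.4 to 0.825 m from the base axis. Payload 7 kg.
Tool frame: the origin (TCP) lies midway between the tips of the shut fingers; the grasp point (between the pads) lies 19 mm behind it (r.grip_point_offset is the z of the grasp point in the tool frame, in m); z points along the fingers, y is the line along which they close (so a half turn about z gives the same grasp; the last joint's range is limited). The gripper opens to 88 mm and grips with 3 to 60 N. Pads are 19 mm wide; open, the fingers measure 130 mm over their backs; the gripper's body (78 mm by 193 mm) begins 47 mm behind the grasp point.
Start: joints at [86.465, 20.546, 0.682, 0, -70.136, -16.507], TCP at [0.231, 0.634, 0.227] pointing down, gripper open.
Joint ranges: [-176.03, 176.03], [-82.01, 121.73], [-58.28, 71.71], [-173.87, 95.51], [-174.79, -0.11], [-173.66, 173.66]. Speed limits (degrees/s): [136.94, 136.94, 172.46, 180, 180, 180].

## Interface

Orientations are given as [roll, pitch, yaw] about the fixed x, y, z axes, in that order (R = Rz(yaw) Ry(pitch) Rx(roll)).
In Python, from plant import r, viewer, recognise, outline_of, pinpoint gives the robot as it stands.
- The arm moves only by the tool move_arm, never from a script. Its argument "targets" is a list of rows, each a list of 2 entries, a list of its own where there are three numbers: the shift along the tool's x, y, z in cm, then the turn, a rotation vector about the tool's x, y, z in rad. A call has 1 to 5 rows; each row is the pose to reach, as a shift and turn from the pose commanded when the call began, along the tool's axes at that moment; what a row does not reach only later rows make up. A row lasts 1/8 s, in which the tool goes at most 62.5 mm and 10.7 degrees, less where a joint would pass 70% of its speed; a pose out of reach is approached as far as the arm can. A call with a gripper value outside its range is refused whole. "jaw" is the finger opening in cm, from 0 to 8.76, set as the call begins (left out, the last holds). The fingers move at their own pace and stop on an object; "squeeze" is the grip in N (left out, the last holds). Time passes only in rows, so rows that repeat a pose let the fingers close. It gives the time, the measured TCP pose, the force, the opening and the grip force at its end, in the units of the state.
- r.get_state(): the state, without advancing time (a new reading comes with each control period).
- viewer.capture(name): name is "side" or "top"; returns a dict with "image" (480x640x3 uint8, blue, green, red), "intrinsics" (3x3 intrinsics, pixels), "D" ([k1, k2, p1, p2, k3] as OpenCV has them; the pictures are not rectified), "camera_from_world" (4x4, takes a point from world to camera coordinates). Camera axes: x right, y up, looking along -z (the intrinsics and any distortion apply to the point x, -y, -z); pixel columns grow to the right and rows downward; lengths in m; the calibration is good to about 2 mm. A picture is of the moment at which its call begins. There is no depth.
- r.close_job(): hands the job in; it is judged then, once.
Trained networks look in the newest picture that a camera, given by its name, has taken for a name from the list of things; names that differ only in an ending like _2 or _b are one class to them, and where a whole thing is asked for, a point or a joint stands for the part that bears it (a point fixed in the world has none). Each returns a list of dicts, best first, with "score" (0 to 1); they miss things now and then, are a little off and sometimes report something else, mostly with a low value. They report only what shows in the picture. A call takes as long as a camera call.
- recognise(label, camera): "box" ([left, top, right, bottom] in pixels, round what is visible of it).
- outline_of(label, camera): "mask" (480x640 bool, what is visible of it) and "box" ([left, top, right, bottom] in pixels, round what is visible of it).
- pinpoint(label, camera): "location" ([row, column] in pixels: a listed point, or the origin of a listed thing).
The state is a dict: "time_s": time; "joints": joint angles; "qd": joint speeds; "joint_torque": joint torques, N m; "tcp_pos": TCP position; "eef_rot": TCP orientation; "contact_force": force on the tool from outside, world axes, zero at the start; "moment": the same for the moment, N m; "gripper_width": finger opening in m; "gripper_force": force on a finger pad.
Only numpy, scipy, OpenCV 4.12 (cv2) and the standard library are available. Lean on these libraries where they do the work, as an engineer would, in place of code of your own. Each camera call takes 0.05 s, during which the arm holds its last target. There are 200 camera calls.

## Task

Open the locked ampoule box: first turn the left dial to 2. The right dial has slipped on its spindle, so its number is unknown, somewhere between 3 and 6: turn it slowly up from its low start until you feel it catch and the sprung lid nudges out a little, stop right there, then slide the lid fully open by its handle, away from the dials. Leave the bottle, the jar and the carton beside the box where they stand.

Things in the scene. Friction and masses are not known exactly. Their poses are not given: they have to be found in the camera images.
- drugbox: White steel ampoule box fixed to the work surface, 270 (x) by 240 mm (y); origin: centre of its underside. x points from the dials to the lid, the way the lid opens; z up. The 110 mm at its -x end is the lock housing, its flat top 95 mm up. Dial axes: 80 mm from the origin towards -x, 60 mm to either side (left dial +y, right dial -y). The rest is a well of ampoules under the lid.
- left_dial (a joint): Left dial, rad. Its black plate bears white numbers 0 to 7, 45 degrees apart: 0 towards the box's +x, growing CLOCKWISE seen from above. The value is the clockwise angle of the red pointer from 0: 0.785 a number, 2 is at 1.571 (anything within 0.25 rad of it will do). Stays where left (friction about 0.1 N m); stops at -0.2 and 5.7. Starts between 2.7 and 5.3.
- right_dial (a joint): Right dial: scale and stops as the left. Starts between 0.1 and 1.5; its opening angle is unknown, between 2.45 and 4.65, and good within 0.15 rad either way. When it gets there with the left dial on 2, a spring at once nudges the lid out 4 mm and the dial clicks into a soft catch (some 0.25 N m). Turned on past the catch, the lid is pushed back in and locked again.
- left_dial_grip (a point): Point on the left dial's axis at the height to grip, 123 mm above the work surface. The grip is an upright aluminium bar 56 mm long, 14 mm thick, its top (red stripe at the pointer end) 12 mm above this point, its foot on a disc of 58 mm diameter that rises 5 mm above the housing. Site x: along the bar to the pointer end; z up.
- right_dial_grip (a point): The same point and axes on the right dial, an identical bar.
- lid (a joint): How far the blue lid has slid open, in m: under 0.0015 shut and locked, about 0.0045 when nudged out, 0.12 fully open at its stop. Freed, it slides along the box's +x with about 2 N friction and stays where it is left; locked, it does not yield. It cannot be lifted off.
- lid_handle (a point): Centre of the lid's handle: a steel bar 110 mm long along the box's y, 12 mm thick (box x) and 10 mm high, on two posts at its ends, 126 mm above the work surface, 33 mm above the lid's top (28 mm gap under the bar). With the lid shut it lies 10 mm from the box's origin towards +x. It moves with the lid.
- syrup_mid (a point): Middle of an amber bottle, 60 mm diameter, 130 mm high, standing loose beside the box's left side. Leave alone.
- carton_mid (a point): Middle of a green carton, 55 x 100 x 70 mm high, standing loose beside the box's right side. Leave alone.
- pilljar_mid (a point): Middle of a white jar with an orange cap, 66 mm diameter, 90 mm high, standing loose beside the box's left side, farther back. Leave alone.

How it is judged:
By the outcome, as a careful person would: the job done as asked, in the order asked, and still so for the second after the job is handed in, with the robot touching nothing.
It also fails if it takes over 72 s, if anything falls off the work surface, if the arm or the gripper's body presses on something with over 40 N, if the wrist force passes 120 N, or if a joint passes its speed limit or range.

## Working session

There is one attempt and no reset: what is moved stays moved. The work goes in short steps, Python scripts to look and compute and a tool call to move; the robot and the scene stay as the last step left them, time stands still between calls to the robot, and variables do not carry over. Pictures are saved under pics/ and viewed, at most 10 in all, crops included, and the job is handed in when it is done.

Besides the shell and the picture viewer there is one more tool, called as a command line: name --argument value ..., lists and objects as JSON in quotes. move_arm: Moves the arm, as the interface text tells. Its arguments: {"type":"object","properties":{"targets":{"type":"array","items":{"type":"array"}},"jaw":{"type":"number"},"squeeze":{"type":"number"}},"required":["targets"]}

```bash
mkdir -p pics; ls; cat > h.py <<'E'
import numpy as np, cv2
from plant import r, viewer, recognise, outline_of, pinpoint
def cap(n,save=None):
    c=viewer.capture(n)
    if save: cv2.imwrite('pics/'+save,c['image'])
    return c
def ray(c,rc):
    p=cv2.undistortPoints(np.array([[[rc[1],rc[0]]]],float),np.array(c['intrinsics']),np.array(c['D'])).ravel()
    T=np.array(c['camera_from_world']);R=T[:3,:3];t=T[:3,3]
    return -R.T@t, R.T@np.array([p[0],-p[1],-1.])
def atz(c,rc,z):
    o,d=ray(c,rc); return o+d*(z-o[2])/d[2]
def proj(c,P):
    T=np.array(c['camera_from_world']);q=T[:3,:3]@np.array(P)+T[:3,3]
    q=q*[1,-1,-1]
    return cv2.projectPoints(q.reshape(1,1,3),np.zeros(3),np.zeros(3),np.array(c['intrinsics']),np.array(c['D']))[0].ravel()
E
python3 - <<'E'
from h import *
cs={n:cap(n,n+'0.png') for n in('side','top')}
H=dict(drugbox=0,left_dial_grip=.123,right_dial_grip=.123,lid_handle=.126,syrup_mid=.065,carton_mid=.035,pilljar_mid=.045)
for k,z in H.items():
  for n,c in cs.items():
    for d in pinpoint(k,n)[:2]:
      print(k,n,round(d['score'],2),np.round(d['location'],1),np.round(atz(c,d['location'],z),4))
for n,c in cs.items(): print(n,ray(c,(240,320)))
print(r.get_state())
E
```

```text
pics
drugbox side 0.62 [226.4 358.3] [ 0.5471 -0.104   0.    ]
drugbox top 0.97 [288.8 401.1] [ 0.5387 -0.0987  0.    ]
left_dial_grip side 0.7 [222.2 386.8] [ 0.4795 -0.022   0.123 ]
left_dial_grip top 0.89 [310.1 367.6] [ 0.4813 -0.0285  0.123 ]
right_dial_grip side 0.72 [180.8 407.3] [ 0.4588 -0.1467  0.123 ]
lid_handle side 0.83 [186.1 358.2] [ 0.5535 -0.1014  0.126 ]
lid_handle top 0.76 [272.2 417.2] [ 0.5504 -0.1094  0.126 ]
syrup_mid side 0.68 [309.5 338.1] [0.5301 0.1571 0.065 ]
syrup_mid top 0.63 [279.2 265.6] [0.5314 0.1532 0.065 ]
carton_mid side 0.61 [144.1 383.9] [ 0.5391 -0.3583  0.035 ]
carton_mid top 0.8 [299.  543.5] [ 0.5306 -0.3585  0.035 ]
pilljar_mid side 0.59 [270.3 262. ] [0.6995 0.0965 0.045 ]
pilljar_mid top 0.97 [194.8 303. ] [0.6996 0.0983 0.045 ]
side (array([0.43226441, 0.62126813, 0.83548481]), array([ 0.17262457, -0.61351042, -0.77071611]))
top (array([0.37730623, 0.03900117, 1.10617512]), array([ 0.21771792,  0.01982333, -0.97581993]))
{'time_s': 0.8, 'joints': array([ 8.64655712e+01,  2.05430056e+01,  6.81387916e-01, -3.44254879e-04,
       -7.01339814e+01, -1.65064825e+01]), 'qd': array([ 0.0685882 ,  0.01235813,  0.08358593, -0.07386916,  0.00892203,
       -0.04677225]), 'joint_torque': array([-1.48016061e-03, -5.82296634e+01,  2.93286932e+01,  7.00168222e+00,
        1.26866312e-02, -1.92958822e-05]), 'tcp_pos': array([0.23132934, 0.63410454, 0.22659371]), 'eef_rot': array([-1.79995872e+02,  1.56085587e-03, -2.00410282e+01]), 'contact_force': array([-0.0100532 , -0.16345527,  0.052276  ]), 'moment': array([-0.01078837,  0.00720006, -0.02372317]), 'gripper_force': 0.0, 'gripper_width': 0.08776449809553712}
```

```bash
python3 - <<'E'
import cv2,numpy as np
a=cv2.imread('pics/top0.png');b=cv2.imread('pics/side0.png')
cv2.imwrite('pics/m0.png',np.vstack([np.hstack([cv2.resize(a[230:380,300:500],(400,300),interpolation=2),cv2.resize(b[120:270,300:500],(400,300),interpolation=2)]),np.hstack([cv2.resize(a,(400,300)),cv2.resize(b,(400,300))])]))
E
```

```text
(no output)
```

View pics/m0.png

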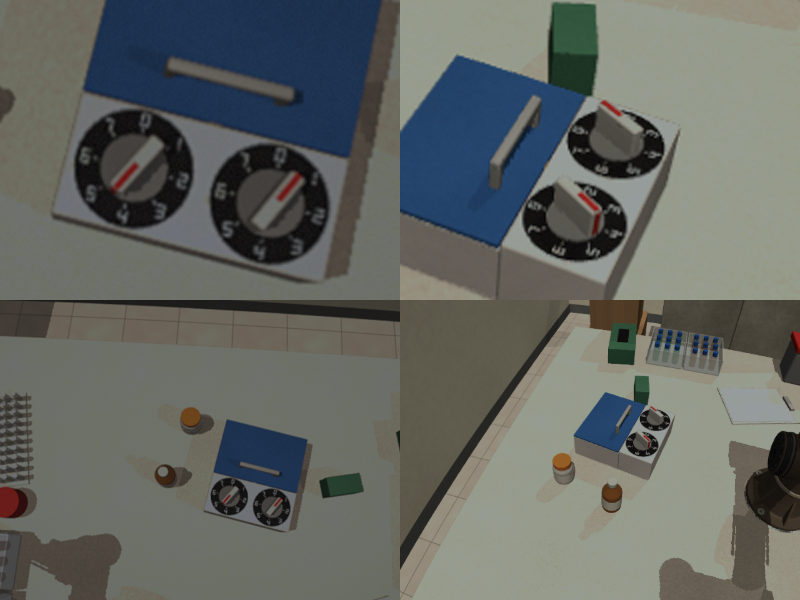

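The picture shows the left pointer between 4 and 5, at about (125,180) in the crop. The right pointer is near 1, at about (290,185). The box is yawed slightly clockwise. Next I'll fit the box pose from the black plates and the pointer angles from the red stripes.

```bash
cat >> h.py <<'E'
def dials(c,xy=None):
    """plate centres (z=.0955) and red stripe centroids (z=.135)"""
    im=c['image'];hsv=cv2.cvtColor(im,cv2.COLOR_BGR2HSV).astype(int)
    return im,hsv
def red_near(c,P,rad):
    im,h=dials(c);m=((h[...,0]<8)|(h[...,0]>172))&(h[...,1]>120)&(h[...,2]>60)
    u=proj(c,P);yy,xx=np.nonzero(m);k=np.hypot(xx-u[0],yy-u[1])<rad
    return (np.array([yy[k].mean(),xx[k].mean()]),k.sum()) if k.any() else (None,0)
E
python3 - <<'E'
from h import *
for n in('top','side'):
    c=cap(n)
    im=c['image']
    m=(im.max(2)<45).astype(np.uint8)
    for k,P in dict(L=(.4805,-.026,.095),R=(.4588,-.1467,.095)).items():
        u=proj(c,P);mm=np.zeros_like(m);cv2.circle(mm,tuple(int(round(x)) for x in u),36,1,-1)
        nl,lab,st,ce=cv2.connectedComponentsWithStats(m*mm)
        i=1+np.argmax(st[1:,4]);
        pts=np.argwhere(lab==i)[:,::-1].astype(np.int32)
        hull=cv2.convexHull(pts);e=cv2.fitEllipse(hull)
        cen=atz(c,(e[0][1],e[0][0]),.096)
        rr=[np.hypot(*(atz(c,(p[0][1],p[0][0]),.096)-cen)[:2]) for p in hull]
        rc,nr=red_near(c,cen+[0,0,.035],25)
        print(n,k,st[i],np.round(e[0],1),np.round(cen,4),'r',np.round(np.percentile(rr,[0,50,100]),4),'red',nr,None if rc is None else np.round(atz(c,rc,.135),4))
    for k in('drugbox','lid','left_dial','right_dial','lid_handle'):
        for d in outline_of(k,n)[:1]:
            mk=d['mask'];cv2.imwrite(f'pics/mask_{n}_{k}.png',mk*255)
            hull=cv2.convexHull(np.argwhere(mk)[:,::-1].astype(np.int32));print(k,mk.sum(),[round(x) for x in d['box']],round(d['score'],2))
E
```

```text
top L [ 338  285   58   59 1492] [366.4 314. ] [ 0.4773 -0.0285  0.096 ] r [0.0495 0.0503 0.0509] red 48 [ 0.4663 -0.0191  0.135 ]
top R [ 405  303   59   59 1475] [434.2 331.6] [ 0.4543 -0.1462  0.096 ] r [0.0493 0.0501 0.051 ] red 46 [ 0.4666 -0.1555  0.135 ]
drugbox 21202 [325, 190, 494, 377] 0.97
lid 952 [418, 312, 454, 351] 0.73
left_dial 867 [350, 293, 383, 331] 0.62
lid_handle 11965 [344, 195, 494, 308] 0.68
side L [362 222  51  28 582] [386.5 231.7] [ 0.4773 -0.0215  0.096 ] r [0.0437 0.047  0.0523] red 53 [ 0.4617 -0.0084  0.135 ]
side R [384 176  48  33 555] [407.5 191.6] [ 0.4544 -0.1431  0.096 ] r [0.0478 0.0503 0.0515] red 24 [ 0.4658 -0.154   0.135 ]
drugbox 14403 [279, 146, 440, 288] 0.85
lid 6194 [274, 149, 391, 243] 0.58
left_dial 609 [374, 210, 402, 241] 0.79
right_dial 575 [394, 171, 421, 203] 0.89
lid_handle 6156 [280, 148, 392, 244] 0.6[ WARN:0@1.117] global loadsave.cpp:1063 imwrite_ Unsupported depth image for selected encoder is fallbacked to CV_8U.
```

move_arm --targets '[[[45.8,53.7,2],[0,0,1.5]],[[45.8,53.7,2],[0,0,1.5]],[[45.8,53.7,2],[0,0,1.5]],[[45.8,53.7,2],[0,0,1.5]],[[45.8,53.7,2],[0,0,1.5]]]' --jaw 6

```text
time_s: 2.02
tcp_pos: [0.3407, 0.3395, 0.218]
eef_rot: [-180.0, 0.0, -74.1]
contact_force: [1.6, -0.2, -0.1]
gripper_width: 0.06
gripper_force: 0.0
```

```bash
cat >> h.py <<'E'
def togo(pos,yaw):
    s=r.get_state();from_y=np.radians(s['eef_rot'][2]);c,n=np.cos(from_y),np.sin(from_y)
    d=(np.array(pos)-s['tcp_pos'])*100
    dy=(yaw-s['eef_rot'][2]+180)%360-180
    print('t',round(s['time_s'],2),'pos',np.round(s['tcp_pos'],4),'rot',np.round(s['eef_rot'],2),'j1,j6',np.round(s['joints'][[0,5]],1),'F',np.round(s['contact_force'],1),'M',np.round(s['moment'],2),'w',round(s['gripper_width'],4),round(s['gripper_force'],1))
    print('shift cm',np.round([c*d[0]+n*d[1], n*d[0]-c*d[1], -d[2]],2),'rotz',round(-np.radians(dy),3))
E
python3 -c "
from h import *
togo((.477,-.0275,.19),142)"
```

```text
t 2.02 pos [0.3407 0.3395 0.218 ] rot [-1.7996e+02  3.0000e-02 -7.4080e+01] j1,j6 [ 68.4 -52.5] F [ 1.6 -0.2 -0.1] M [ 0.12 -0.22 -0.01] w 0.06 0.0
shift cm [39.03 -3.04  2.8 ] rotz 2.512
```

move_arm --targets '[[[39.0,-3.0,2.8],[0,0,2.5]],[[39.0,-3.0,2.8],[0,0,2.5]],[[39.0,-3.0,2.8],[0,0,2.5]],[[39.0,-3.0,2.8],[0,0,2.5]],[[39.0,-3.0,2.8],[0,0,2.5]]]'

```text
time_s: 2.65
tcp_pos: [0.4508, 0.0479, 0.1959]
eef_rot: [-180.0, 0.1, -127.8]
contact_force: [0.8, 1.2, 0.3]
gripper_width: 0.06
gripper_force: 0.0
```

```bash
python3 -c "
from h import *
togo((.477,-.0275,.19),142)"
```

```text
t 2.65 pos [0.4508 0.0479 0.1959] rot [-1.7996e+02  9.0000e-02 -1.2779e+02] j1,j6 [ 31.1 -68.9] F [0.8 1.2 0.3] M [ 0.25 -0.27  0.02] w 0.06 0.0
shift cm [ 4.35 -6.69  0.59] rotz 1.574
```

move_arm --targets '[[[4.3,-6.7,0.6],[0,0,1.57]],[[4.3,-6.7,0.6],[0,0,1.57]],[[4.3,-6.7,0.6],[0,0,1.57]],[[4.3,-6.7,0.6],[0,0,1.57]],[[4.3,-6.7,0.6],[0,0,1.57]]]'

```text
time_s: 3.28
tcp_pos: [0.4773, -0.0254, 0.1895]
eef_rot: [180.0, 0.0, 178.4]
contact_force: [-0.1, -0.4, 0.9]
gripper_width: 0.0602
gripper_force: 0.0
```

```bash
python3 -c "
from h import *
togo((.477,-.0275,.19),142)"
```

```text
t 3.27 pos [ 0.4773 -0.0254  0.1895] rot [1.7999e+02 2.0000e-02 1.7843e+02] j1,j6 [  20.6 -112.2] F [-0.1 -0.4  0.9] M [ 0.07 -0.14  0.01] w 0.0602 0.0
shift cm [ 0.02 -0.21 -0.05] rotz 0.636
```

move_arm --targets '[[[0,-0.2,0],[0,0,0.63]],[[0,-0.2,0],[0,0,0.63]],[[0,-0.2,0],[0,0,0.63]],[[0,-0.2,0],[0,0,0.63]],[[0,-0.2,4],[0,0,0.63]]]'

```text
time_s: 3.9
tcp_pos: [0.4796, -0.0266, 0.1516]
eef_rot: [179.7, 0.3, 142.7]
contact_force: [1.4, 0.3, -1.0]
gripper_width: 0.0598
gripper_force: 0.0
```

```bash
python3 - <<'E'
from h import *
togo((.477,-.0275,.105),142)
c=cap('side','s1.png');cv2.imwrite('pics/s1c.png',cv2.resize(c['image'][100:300,280:500],(660,600)))
E
```

```text
t 3.9 pos [ 0.4796 -0.0266  0.1516] rot [179.69   0.25 142.7 ] j1,j6 [  20.4 -147.7] F [ 1.4  0.3 -1. ] M [ 0.05 -0.19  0.03] w 0.0598 0.0
shift cm [ 0.16 -0.23  4.66] rotz 0.012
```

View pics/s1c.png

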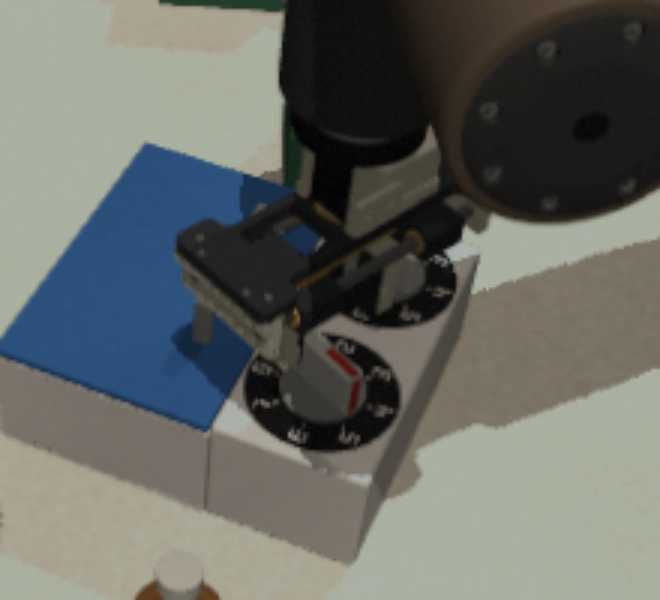

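move_arm --targets '[[[0,0,2.5],[0,0,0.012]],[[0,0,4.5],[0,0,0.012]],[[0,0,4.5],[0,0,0.012]],[[0,0,4.5],[0,0,0.012]]]'

```text
time_s: 4.45
tcp_pos: [0.4777, -0.0272, 0.1054]
eef_rot: [180.0, 0.0, 142.0]
contact_force: [0.3, -0.2, -0.1]
gripper_width: 0.0602
gripper_force: 0.0
```

move_arm --targets '[[[0,0,0],[0,0,0]],[[0,0,0],[0,0,0]],[[0,0,0],[0,0,0]],[[0,0,0],[0,0,0]],[[0,0,0],[0,0,0]]]' --jaw 0.5 --squeeze 20

```text
time_s: 5.08
tcp_pos: [0.4771, -0.0273, 0.1044]
eef_rot: [-180.0, -0.0, 142.0]
contact_force: [-1.0, -1.4, 0.4]
gripper_width: 0.0158
gripper_force: 2.7
```

```bash
python3 -c "
from h import *
togo((.477,-.0275,.105),-101)"
```

```text
t 5.08 pos [ 0.4771 -0.0273  0.1044] rot [-179.99   -0.    142.03] j1,j6 [  20.4 -148.4] F [-1.  -1.4  0.4] M [-0.96  0.28 -0.07] w 0.0158 2.7
shift cm [-0.   -0.03 -0.06] rotz -2.042
```

move_arm --targets '[[[0,0,0],[0,0,0]],[[0,0,0],[0,0,0]],[[0,0,0],[0,0,-0.05]],[[0,0,0],[0,0,-0.15]],[[0,0,0],[0,0,-0.28]]]'

```text
time_s: 5.7
tcp_pos: [0.4767, -0.0278, 0.1044]
eef_rot: [-179.9, -0.0, 158.3]
contact_force: [-1.3, -5.7, 3.3]
gripper_width: 0.0139
gripper_force: 19.9
```

move_arm --targets '[[[0,0,0],[0,0,-0.14]],[[0,0,0],[0,0,-0.28]],[[0,0,0],[0,0,-0.42]],[[0,0,0],[0,0,-0.56]],[[0,0,0],[0,0,-0.7]]]'

```text
time_s: 6.32
tcp_pos: [0.4766, -0.028, 0.1044]
eef_rot: [-180.0, -0.1, -161.6]
contact_force: [-1.8, -6.9, 2.9]
gripper_width: 0.0141
gripper_force: 19.9
```

```bash
python3 - <<'E'
from h import *
togo((.477,-.0275,.105),-101)
c=cap('side')
cv2.imwrite('pics/s2c.png',cv2.resize(c['image'][180:270,320:430],(440,360)))
E
```

```text
t 6.33 pos [ 0.4766 -0.028   0.1044] rot [-1.7996e+02 -8.0000e-02 -1.6157e+02] j1,j6 [ 20.4 -92. ] F [-1.8 -6.9  2.9] M [-2.38  0.42 -0.1 ] w 0.0141 19.9
shift cm [-0.05  0.04 -0.06] rotz -1.057
```

View pics/s2c.png

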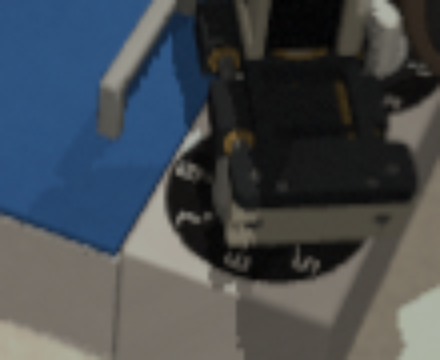

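The gripper holds the left bar and its width reads 14 mm, matching the bar. I'll carry on turning it.

move_arm --targets '[[[0,0,0],[0,0,-0.14]],[[0,0,0],[0,0,-0.28]],[[0,0,0],[0,0,-0.42]],[[0,0,0],[0,0,-0.56]],[[0,0,0],[0,0,-0.7]]]'

```text
time_s: 7.0
tcp_pos: [0.4768, -0.0281, 0.1044]
eef_rot: [180.0, -0.1, -121.5]
contact_force: [-0.2, -8.2, 1.4]
gripper_width: 0.0141
gripper_force: 20.0
```

move_arm --targets '[[[0,0,0],[0,0,-0.14]],[[0,0,0],[0,0,-0.28]],[[0,0,0],[0,0,-0.36]],[[0,0,0],[0,0,-0.36]]]'

```text
time_s: 7.5
tcp_pos: [0.4768, -0.0281, 0.1044]
eef_rot: [180.0, -0.1, -101.0]
contact_force: [-0.4, -7.0, 1.7]
gripper_width: 0.0137
gripper_force: 20.0
```

move_arm --targets '[[[0,0,0],[0,0,0]],[[0,0,0],[0,0,0]],[[0,0,0],[0,0,0]]]' --jaw 6

```text
time_s: 7.88
tcp_pos: [0.4774, -0.0269, 0.1044]
eef_rot: [-180.0, 0.0, -101.1]
contact_force: [0.3, 0.6, 0.1]
gripper_width: 0.0385
gripper_force: 0.0
```

move_arm --targets '[[[0,0,-4],[0,0,0]],[[0,0,-8],[0,0,0]],[[0,0,-9],[0,0,0]]]'

```text
time_s: 8.25
tcp_pos: [0.4786, -0.0267, 0.1971]
eef_rot: [-179.8, 0.1, -101.1]
contact_force: [-0.1, -0.4, -1.1]
gripper_width: 0.0592
gripper_force: 0.0
```

```bash
python3 - <<'E'
from h import *
togo((.455,-.1455,.19),-40)
E
```

```text
t 8.25 pos [ 0.4786 -0.0267  0.1971] rot [-1.7976e+02  1.2000e-01 -1.0106e+02] j1,j6 [ 20.4 -31.5] F [-0.1 -0.4 -1.1] M [ 0.11 -0.12  0.04] w 0.0592 0.0
shift cm [12.11  0.04  0.71] rotz -1.066
```

move_arm --targets '[[[12.1,0,0.5],[0,0,-1.066]],[[12.1,0,0.5],[0,0,-1.066]],[[12.1,0,0.5],[0,0,-1.066]],[[12.1,0,0.5],[0,0,-1.066]],[[12.1,0,0.5],[0,0,-1.066]]]'

```text
time_s: 8.88
tcp_pos: [0.4535, -0.1462, 0.1887]
eef_rot: [180.0, 0.0, -50.0]
contact_force: [-0.5, 0.6, 0.2]
gripper_width: 0.0599
gripper_force: 0.0
```

```bash
python3 - <<'E'
from h import *
togo((.4545,-.146,.105),-40)
a=cap('top');b=cap('side')
for c in(a,b):
    rc,n=red_near(c,(.4773,-.0285,.131),25);
    if n: p=atz(c,rc,.135)-[.4773,-.0285,0];print(n,p,'left val',np.radians((-np.degrees(np.arctan2(p[1],p[0]))-11.06)%360))
cv2.imwrite('pics/s3.png',np.hstack([cv2.resize(x['image'][y:y+130,320:460],(400,371),interpolation=2) for x,y in((a,250),(b,150))]))
E
```

```text
t 8.88 pos [ 0.4535 -0.1462  0.1887] rot [ 1.7997e+02  5.0000e-02 -4.9960e+01] j1,j6 [ 5.9 34.2] F [-0.5  0.6  0.2] M [ 0.07 -0.04  0.04] w 0.0599 0.0
shift cm [ 0.05 -0.09  8.37] rotz -0.174
28 [-0.00255653 -0.01317187  0.135     ] left val 1.569469819563133
```

View pics/s3.png

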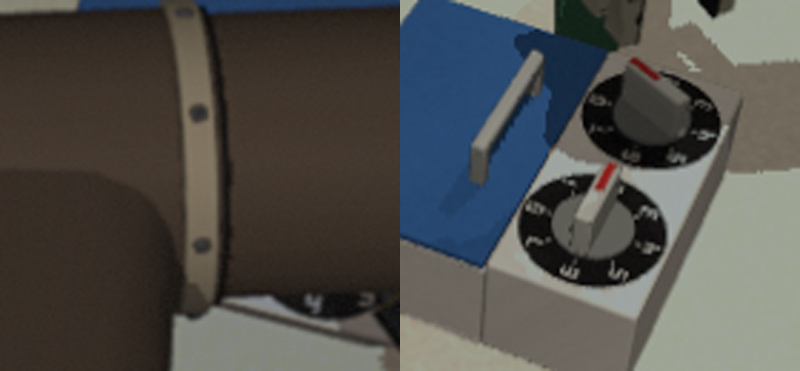

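The left pointer now covers the 2, at about (605,180) in the composite, and its value measures 1.57. Next I'll grip the right dial.

move_arm --targets '[[[0,-0.1,2],[0,0,-0.17]],[[0,-0.1,5],[0,0,-0.17]],[[0,-0.1,8.4],[0,0,-0.17]],[[0,-0.1,8.4],[0,0,-0.17]]]'

```text
time_s: 9.48
tcp_pos: [0.4526, -0.1452, 0.1032]
eef_rot: [179.8, 0.2, -40.8]
contact_force: [0.0, -0.6, -0.2]
gripper_width: 0.06
gripper_force: 0.0
```

move_arm --targets '[[[0,0,0],[0,0,0]],[[0,0,0],[0,0,0]],[[0,0,0],[0,0,0]],[[0,0,0],[0,0,0]],[[0,0,0],[0,0,0]]]' --jaw 0.5 --squeeze 25

```text
time_s: 10.1
tcp_pos: [0.4546, -0.1455, 0.1056]
eef_rot: [180.0, -0.0, -40.5]
contact_force: [-5.9, -8.9, 3.4]
gripper_width: 0.0157
gripper_force: 6.3
```

move_arm --targets '[[[0,0,0],[0,0,0]],[[0,0,0],[0,0,0]],[[0,0,0],[0,0,0]]]'

```text
time_s: 10.48
tcp_pos: [0.4541, -0.1458, 0.1056]
eef_rot: [179.9, 0.0, -40.5]
contact_force: [-3.2, -4.6, 6.3]
gripper_width: 0.0137
gripper_force: 24.9
```

```bash
cat >> h.py <<'E'
def lidx(c):
    """handle/lid picture patch, blue lid far edge etc. for differencing"""
    return c['image']
E
python3 - <<'E'
from h import *
togo((.4545,-.146,.105),-40)
b=cap('side');cv2.imwrite('pics/ref.png',b['image'])
E
```

```text
t 10.47 pos [ 0.4541 -0.1458  0.1056] rot [ 1.7993e+02  2.0000e-02 -4.0530e+01] j1,j6 [ 5.9 43.5] F [-3.2 -4.6  6.3] M [-1.29  1.39  0.01] w 0.0137 24.9
shift cm [ 0.04 -0.01  0.06] rotz -0.009
```

move_arm --targets '[[[0,0,0],[0,0,0.14]],[[0,0,0],[0,0,0.28]],[[0,0,0],[0,0,0.42]],[[0,0,0],[0,0,0.56]],[[0,0,0],[0,0,0.7]]]'

```text
time_s: 11.15
tcp_pos: [0.454, -0.1457, 0.1056]
eef_rot: [179.9, -0.0, -80.9]
contact_force: [-3.1, -3.9, 5.5]
gripper_width: 0.014
gripper_force: 24.9
```

move_arm --targets '[[[0,0,0],[0,0,0.14]],[[0,0,0],[0,0,0.28]],[[0,0,0],[0,0,0.42]],[[0,0,0],[0,0,0.56]],[[0,0,0],[0,0,0.7]]]'

```text
time_s: 11.78
tcp_pos: [0.4541, -0.1457, 0.1056]
eef_rot: [180.0, -0.1, -121.0]
contact_force: [-3.2, -3.2, 5.5]
gripper_width: 0.0138
gripper_force: 24.9
```

move_arm --targets '[[[0,0,0],[0,0,0.1]],[[0,0,0],[0,0,0.2]],[[0,0,0],[0,0,0.3]],[[0,0,0],[0,0,0.3]]]'

```text
time_s: 12.28
tcp_pos: [0.4542, -0.1458, 0.1056]
eef_rot: [180.0, -0.1, -138.0]
contact_force: [-3.6, -4.2, 5.8]
gripper_width: 0.0141
gripper_force: 25.0
```

```bash
cat >> h.py <<'E'
BX=np.array([np.cos(np.radians(-11.06)),np.sin(np.radians(-11.06))])
def edge(c):
    """position of the lid's near (housing side) blue edge along box x, from several lines, at z=.093"""
    h=cv2.cvtColor(c['image'],cv2.COLOR_BGR2HSV).astype(float)
    O=np.array([.5495,-.1026]);BY=np.array([-BX[1],BX[0]])
    out=[]
    for y in np.arange(-.11,.111,.01):
        s=np.arange(-.045,-.003,.0005)   # around x=-.025
        P=[proj(c,np.r_[O+BX*a+BY*y,.093]) for a in s]
        v=cv2.remap(c['image'],np.float32([[p[0] for p in P]]),np.float32([[p[1] for p in P]]),cv2.INTER_LINEAR)[0].astype(float)
        q=v[:,0]/(v.sum(1)+1)   # blue share
        if q[0]<.40 and q[-1]>.5:
            out.append(s[np.argmax(q>.46)])
    return len(out),np.round(1000*np.median(out),2) if out else None
def look(tag=None):
    s=r.get_state()
    val=np.radians((-s['eef_rot'][2]-11.06)%360)
    b=cap('side');ref=cv2.imread('pics/ref.png')
    print('t',round(s['time_s'],2),'val',round(val,3),'yaw',round(s['eef_rot'][2],2),'j6',round(s['joints'][5],1),'M',np.round(s['moment'],3),'F',np.round(s['contact_force'],1),'w',round(s['gripper_width'],4),'edge',edge(b))
    if tag: cv2.imwrite('pics/'+tag,b['image'])
    return b
E
python3 - <<'E'
from h import *
b=look('s4.png')
class C(dict):pass
c=dict(b);c['image']=cv2.imread('pics/ref.png');print(edge(c))
cv2.imwrite('pics/s4c.png',cv2.resize(b['image'][130:270,260:450],(760,560)))
E
```

```text
t 12.28 val 2.216 yaw -138.02 j6 -54.0 M [-1.123  1.107 -0.119] F [-3.6 -4.2  5.8] w 0.0141 edge (13, np.float64(-28.5))
(9, np.float64(-28.5))
```

View pics/s4c.png

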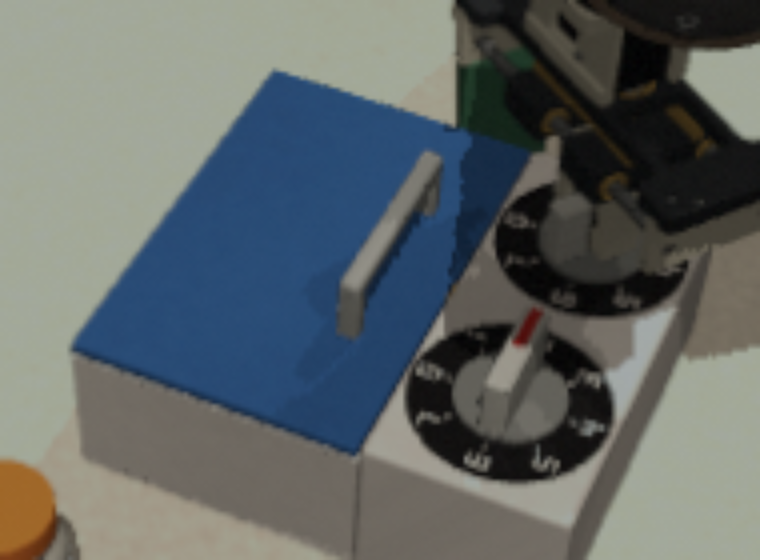

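move_arm --targets '[[[0,0,0],[0,0,0.04]],[[0,0,0],[0,0,0.08]],[[0,0,0],[0,0,0.11]],[[0,0,0],[0,0,0.11]]]'

```text
time_s: 12.82
tcp_pos: [0.4542, -0.1457, 0.1056]
eef_rot: [180.0, -0.1, -144.3]
contact_force: [-3.4, -3.7, 5.4]
gripper_width: 0.0139
gripper_force: 25.0
```

```bash
cat >> h.py <<'E'
def watch():
    b=look();ref=cv2.imread('pics/s4.png')
    m=np.zeros((480,640),np.uint8);P=np.array([[275,222],[325,142],[372,160],[362,205],[345,240]],np.int32) # far end/left edge of lid
    cv2.fillPoly(m,[P],1)
    sh,resp=cv2.phaseCorrelate(*[np.float64(cv2.cvtColor(i,6)[150:225,330:378]) for i in(ref,b['image'])])
    sh2,resp2=cv2.phaseCorrelate(*[np.float64(cv2.cvtColor(i,6)[145:235,270:330]) for i in(ref,b['image'])])
    print('handle shift px',np.round(sh,2),round(resp,2),'far edge',np.round(sh2,2),round(resp2,2))
E
python3 -c "
from h import *
watch()"
```

```text
t 12.82 val 2.325 yaw -144.26 j6 -60.2 M [-1.086e+00  1.105e+00 -1.000e-03] F [-3.4 -3.7  5.4] w 0.0139 edge (13, np.float64(-29.0))
handle shift px [0.01 0.6 ] 0.99 far edge [ 0.08 -0.01] 1.0
```

move_arm --targets '[[[0,0,0],[0,0,0.04]],[[0,0,0],[0,0,0.08]],[[0,0,0],[0,0,0.11]],[[0,0,0],[0,0,0.11]]]'

```text
time_s: 13.38
tcp_pos: [0.4542, -0.1457, 0.1056]
eef_rot: [-180.0, -0.1, -150.6]
contact_force: [-3.7, -3.7, 5.3]
gripper_width: 0.0136
gripper_force: 25.0
```

```bash
python3 -c "
from h import *
watch()"
```

```text
t 13.38 val 2.435 yaw -150.56 j6 -66.5 M [-1.142  1.032 -0.045] F [-3.7 -3.7  5.3] w 0.0136 edge (14, np.float64(-29.0))
handle shift px [-0.04  0.57] 0.98 far edge [ 0.05 -0.03] 1.0
```

move_arm --targets '[[[0,0,0],[0,0,0.04]],[[0,0,0],[0,0,0.08]],[[0,0,0],[0,0,0.11]],[[0,0,0],[0,0,0.11]]]'

```text
time_s: 13.92
tcp_pos: [0.4542, -0.1458, 0.1056]
eef_rot: [-180.0, -0.1, -156.9]
contact_force: [-4.3, -3.7, 4.9]
gripper_width: 0.014
gripper_force: 25.0
```

```bash
python3 -c "
from h import *
watch()"
```

```text
t 13.93 val 2.545 yaw -156.87 j6 -72.8 M [-1.212  1.074  0.015] F [-4.3 -3.7  4.9] w 0.014 edge (11, np.float64(-29.0))
handle shift px [-0.05  0.58] 0.98 far edge [ 0.03 -0.01] 1.0
```

move_arm --targets '[[[0,0,0],[0,0,0.04]],[[0,0,0],[0,0,0.08]],[[0,0,0],[0,0,0.11]],[[0,0,0],[0,0,0.11]]]'

```text
time_s: 14.48
tcp_pos: [0.4543, -0.1458, 0.1056]
eef_rot: [-180.0, -0.0, -163.2]
contact_force: [-2.1, -3.3, 5.1]
gripper_width: 0.014
gripper_force: 25.0
```

```bash
python3 -c "
from h import *
watch()"
```

```text
t 14.47 val 2.655 yaw -163.16 j6 -79.1 M [-1.255  0.987 -0.041] F [-2.1 -3.3  5.1] w 0.014 edge (11, np.float64(-28.5))
handle shift px [-0.04  0.56] 0.98 far edge [ 0.06 -0.  ] 1.01
```

move_arm --targets '[[[0,0,0],[0,0,0.04]],[[0,0,0],[0,0,0.08]],[[0,0,0],[0,0,0.11]],[[0,0,0],[0,0,0.11]]]'

```text
time_s: 15.02
tcp_pos: [0.4543, -0.1458, 0.1056]
eef_rot: [-180.0, -0.0, -169.5]
contact_force: [-3.1, -4.4, 4.5]
gripper_width: 0.0138
gripper_force: 25.0
```

```bash
python3 -c "
from h import *
watch()"
```

```text
t 15.03 val 2.765 yaw -169.47 j6 -85.4 M [-1.283  1.008 -0.083] F [-3.1 -4.4  4.5] w 0.0138 edge (11, np.float64(-28.5))
handle shift px [-0.09  0.6 ] 0.97 far edge [ 0.03 -0.02] 1.0
```

move_arm --targets '[[[0,0,0],[0,0,0.04]],[[0,0,0],[0,0,0.08]],[[0,0,0],[0,0,0.11]],[[0,0,0],[0,0,0.11]]]'

```text
time_s: 15.58
tcp_pos: [0.4543, -0.1458, 0.1056]
eef_rot: [-180.0, -0.0, -175.8]
contact_force: [-2.7, -4.1, 5.5]
gripper_width: 0.0139
gripper_force: 25.0
```

```bash
python3 -c "
from h import *
watch()"
```

```text
t 15.57 val 2.875 yaw -175.77 j6 -91.7 M [-1.362  0.965  0.004] F [-2.7 -4.1  5.5] w 0.0139 edge (12, np.float64(-29.0))
handle shift px [-0.08  0.57] 0.98 far edge [ 0.07 -0.02] 1.0
```

move_arm --targets '[[[0,0,0],[0,0,0.04]],[[0,0,0],[0,0,0.08]],[[0,0,0],[0,0,0.11]],[[0,0,0],[0,0,0.11]]]'

```text
time_s: 16.12
tcp_pos: [0.4543, -0.1458, 0.1056]
eef_rot: [-180.0, -0.0, 177.9]
contact_force: [-3.3, -4.6, 5.2]
gripper_width: 0.0139
gripper_force: 25.0
```

```bash
python3 -c "
from h import *
watch()"
```

```text
t 16.12 val 2.985 yaw 177.92 j6 -98.0 M [-1.395  0.997 -0.048] F [-3.3 -4.6  5.2] w 0.0139 edge (8, np.float64(-26.75))
handle shift px [-0.04  0.56] 0.97 far edge [ 0.06 -0.02] 1.0
```

move_arm --targets '[[[0,0,0],[0,0,0.04]],[[0,0,0],[0,0,0.08]],[[0,0,0],[0,0,0.11]],[[0,0,0],[0,0,0.11]]]'

```text
time_s: 16.68
tcp_pos: [0.4542, -0.1458, 0.1056]
eef_rot: [-180.0, -0.0, 171.6]
contact_force: [-3.3, -3.7, 5.1]
gripper_width: 0.0136
gripper_force: 25.0
```

```bash
cat >> h.py <<'E'
def far(c):
    O=np.array([.5495,-.1026]);BY=np.array([-BX[1],BX[0]]);out=[]
    for y in np.arange(-.11,.111,.01):
        s=np.arange(.17,.10,-.0005)
        P=[proj(c,np.r_[O+BX*a+BY*y,.093]) for a in s]
        v=cv2.remap(c['image'],np.float32([[p[0] for p in P]]),np.float32([[p[1] for p in P]]),cv2.INTER_LINEAR)[0].astype(float)
        q=v[:,0]/(v.sum(1)+1)
        if q[0]<.42 and q[-1]>.5: out.append(s[np.argmax(q>.46)])
    return len(out),np.round(1000*np.mean(out),2) if out else None
E
python3 -c "
from h import *
watch();c=cap('side');print(far(c));c['image']=cv2.imread('pics/s4.png');print(far(c))"
```

```text
t 16.68 val 3.095 yaw 171.62 j6 -104.3 M [-1.514  0.914 -0.002] F [-3.3 -3.7  5.1] w 0.0136 edge (9, np.float64(-20.0))
handle shift px [-0.05  0.57] 0.98 far edge [ 0.02 -0.01] 1.0
(9, np.float64(127.22))
(10, np.float64(127.15))
```

Both the phase correlation and the direct far-edge measurement show the lid hasn't moved. The near-edge reading is now blocked by the gripper.

move_arm --targets '[[[0,0,0],[0,0,0.04]],[[0,0,0],[0,0,0.08]],[[0,0,0],[0,0,0.11]],[[0,0,0],[0,0,0.11]]]'

```text
time_s: 17.27
tcp_pos: [0.4542, -0.1458, 0.1056]
eef_rot: [-180.0, -0.0, 165.3]
contact_force: [-3.3, -4.9, 5.5]
gripper_width: 0.0135
gripper_force: 25.0
```

```bash
cat >> h.py <<'E'
def w2():
    watch();print(far(cap('side')))
E
python3 -c "
from h import *
w2()"
```

```text
t 17.27 val 3.205 yaw 165.32 j6 -110.6 M [-1.396  0.987 -0.031] F [-3.3 -4.9  5.5] w 0.0135 edge (3, np.float64(-29.5))
handle shift px [-0.03  0.55] 0.98 far edge [0.03 0.  ] 1.0
(10, np.float64(127.2))
```

move_arm --targets '[[[0,0,0],[0,0,0.04]],[[0,0,0],[0,0,0.08]],[[0,0,0],[0,0,0.11]],[[0,0,0],[0,0,0.11]]]'

```text
time_s: 17.88
tcp_pos: [0.4543, -0.1458, 0.1056]
eef_rot: [-179.9, -0.0, 159.0]
contact_force: [-2.9, -4.6, 4.7]
gripper_width: 0.014
gripper_force: 25.0
```

```bash
python3 -c "
from h import *
w2()"
```

```text
t 17.88 val 3.315 yaw 159.02 j6 -116.9 M [-1.501  0.943 -0.019] F [-2.9 -4.6  4.7] w 0.014 edge (2, np.float64(-29.0))
handle shift px [-0.13  0.55] 0.89 far edge [ 0.06 -0.04] 1.01
(9, np.float64(127.17))
```

move_arm --targets '[[[0,0,0],[0,0,0.04]],[[0,0,0],[0,0,0.08]],[[0,0,0],[0,0,0.11]],[[0,0,0],[0,0,0.11]]]'

```text
time_s: 18.48
tcp_pos: [0.4542, -0.1459, 0.1056]
eef_rot: [-179.9, -0.0, 152.7]
contact_force: [-3.1, -3.8, 4.4]
gripper_width: 0.0141
gripper_force: 25.0
```

```bash
python3 -c "
from h import *
w2()"
```

```text
t 18.48 val 3.425 yaw 152.71 j6 -123.3 M [-1.564  1.001 -0.064] F [-3.1 -3.8  4.4] w 0.0141 edge (7, np.float64(-29.0))
handle shift px [-0.03  0.43] 0.92 far edge [ 0.06 -0.01] 1.01
(10, np.float64(127.15))
```

move_arm --targets '[[[0,0,0],[0,0,0.04]],[[0,0,0],[0,0,0.08]],[[0,0,0],[0,0,0.11]],[[0,0,0],[0,0,0.11]]]'

```text
time_s: 19.08
tcp_pos: [0.4542, -0.1459, 0.1056]
eef_rot: [-179.9, -0.0, 146.4]
contact_force: [-4.4, -4.2, 4.8]
gripper_width: 0.0134
gripper_force: 25.0
```

```bash
python3 -c "
from h import *
w2()"
```

```text
t 19.07 val 3.535 yaw 146.41 j6 -129.6 M [-1.589  0.982 -0.051] F [-4.4 -4.2  4.8] w 0.0134 edge (11, np.float64(-29.0))
handle shift px [-0.08  0.6 ] 0.81 far edge [ 0.05 -0.  ] 1.0
(7, np.float64(127.21))
```

move_arm --targets '[[[0,0,0],[0,0,0.04]],[[0,0,0],[0,0,0.08]],[[0,0,0],[0,0,0.11]],[[0,0,0],[0,0,0.11]]]'

```text
time_s: 19.68
tcp_pos: [0.4542, -0.1459, 0.1056]
eef_rot: [-179.9, -0.0, 140.1]
contact_force: [-2.8, -4.6, 4.3]
gripper_width: 0.0138
gripper_force: 25.0
```

```bash
python3 -c "
from h import *
w2()"
```

```text
t 19.68 val 3.645 yaw 140.11 j6 -135.9 M [-1.626  0.938 -0.054] F [-2.8 -4.6  4.3] w 0.0138 edge (10, np.float64(-29.0))
handle shift px [-0.02  0.7 ] 0.66 far edge [ 0.04 -0.  ] 1.0
(8, np.float64(127.12))
```

move_arm --targets '[[[0,0,0],[0,0,0.04]],[[0,0,0],[0,0,0.08]],[[0,0,0],[0,0,0.11]],[[0,0,0],[0,0,0.11]]]'

```text
time_s: 20.27
tcp_pos: [0.4542, -0.1459, 0.1056]
eef_rot: [-179.9, -0.0, 133.8]
contact_force: [-4.5, -4.4, 4.7]
gripper_width: 0.0138
gripper_force: 25.0
```

```bash
python3 -c "
from h import *
w2()"
```

```text
t 20.27 val 3.755 yaw 133.8 j6 -142.2 M [-1.639  0.951 -0.067] F [-4.5 -4.4  4.7] w 0.0138 edge (6, np.float64(-28.75))
handle shift px [-0.1   0.18] 0.53 far edge [-0.05 -0.  ] 1.0
(7, np.float64(127.14))
```

move_arm --targets '[[[0,0,0],[0,0,0.04]],[[0,0,0],[0,0,0.08]],[[0,0,0],[0,0,0.11]],[[0,0,0],[0,0,0.11]]]'

```text
time_s: 20.88
tcp_pos: [0.4542, -0.1459, 0.1056]
eef_rot: [-179.9, 0.0, 127.5]
contact_force: [-3.2, -3.9, 5.2]
gripper_width: 0.014
gripper_force: 25.0
```

```bash
python3 -c "
from h import *
w2()"
```

```text
t 20.88 val 3.865 yaw 127.5 j6 -148.5 M [-1.719  1.003 -0.057] F [-3.2 -3.9  5.2] w 0.014 edge (8, np.float64(-28.75))
handle shift px [-0.32  0.39] 0.53 far edge [-0.2  -0.14] 1.0
(8, np.float64(127.75))
```

```bash
python3 - <<'E'
from h import *
w2()
b=cap('side','s5.png');a=cv2.imread('pics/s4.png')
cv2.imwrite('pics/s5c.png',np.hstack([cv2.resize(i[140:270,260:390],(400,400)) for i in(a,b['image'])]))
E
```

```text
t 20.98 val 3.865 yaw 127.52 j6 -148.4 M [-1.696  0.986 -0.125] F [-3.7 -4.5  5.4] w 0.0141 edge (8, np.float64(-28.75))
handle shift px [-0.33  0.38] 0.53 far edge [-0.21 -0.14] 0.99
(6, np.float64(127.92))
```

View pics/s5c.png

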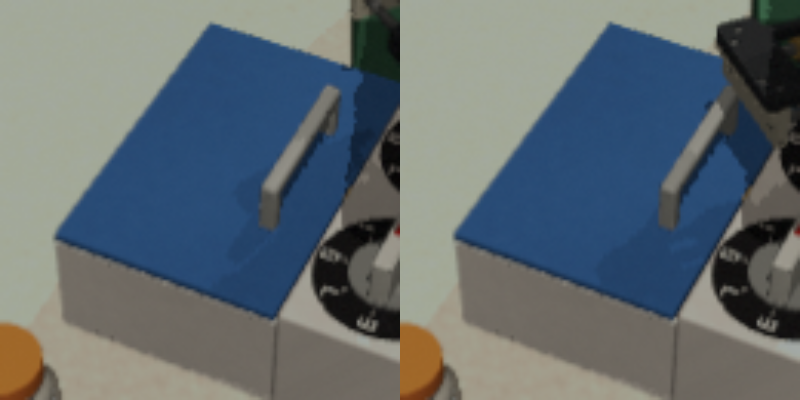

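The lid looks almost unchanged, with its far corner at (457,237) against (57,237). The small measured shift of 0.2 px, about 0.7 mm, is still real, so I'll go on in smaller steps.

move_arm --targets '[[[0,0,0],[0,0,0.02]],[[0,0,0],[0,0,0.04]],[[0,0,0],[0,0,0.05]],[[0,0,0],[0,0,0.05]]]'

```text
time_s: 21.62
tcp_pos: [0.4542, -0.1459, 0.1056]
eef_rot: [-179.9, 0.0, 124.7]
contact_force: [-3.7, -4.8, 5.2]
gripper_width: 0.0138
gripper_force: 24.9
```

```bash
python3 -c "
from h import *
w2()"
```

```text
t 21.62 val 3.914 yaw 124.66 j6 -151.3 M [-1.732  1.009 -0.017] F [-3.7 -4.8  5.2] w 0.0138 edge (9, np.float64(-28.5))
handle shift px [-0.22  0.42] 0.61 far edge [-0.31 -0.11] 1.06
(11, np.float64(128.09))
```

move_arm --targets '[[[0,0,0],[0,0,0.02]],[[0,0,0],[0,0,0.04]],[[0,0,0],[0,0,0.05]],[[0,0,0],[0,0,0.05]]]'

```text
time_s: 22.22
tcp_pos: [0.4542, -0.1459, 0.1056]
eef_rot: [-179.9, 0.0, 121.8]
contact_force: [-3.1, -4.2, 4.5]
gripper_width: 0.0137
gripper_force: 25.0
```

```bash
python3 -c "
from h import *
w2()"
```

```text
t 22.23 val 3.964 yaw 121.79 j6 -154.2 M [-1.735  1.052  0.015] F [-3.1 -4.2  4.5] w 0.0137 edge (11, np.float64(-28.0))
handle shift px [-0.4   0.53] 0.55 far edge [-0.45 -0.15] 0.98
(6, np.float64(129.0))
```

move_arm --targets '[[[0,0,0],[0,0,0.02]],[[0,0,0],[0,0,0.04]],[[0,0,0],[0,0,0.05]],[[0,0,0],[0,0,0.05]]]'

```text
time_s: 22.82
tcp_pos: [0.4542, -0.1459, 0.1056]
eef_rot: [-179.9, 0.0, 118.9]
contact_force: [-3.8, -5.1, 5.4]
gripper_width: 0.0139
gripper_force: 25.0
```

```bash
python3 -c "
from h import *
w2()"
```

```text
t 22.82 val 4.014 yaw 118.93 j6 -157.0 M [-1.711  0.98   0.009] F [-3.8 -5.1  5.4] w 0.0139 edge (8, np.float64(-26.0))
handle shift px [-0.57  0.34] 0.56 far edge [-0.61 -0.5 ] 0.85
(9, np.float64(130.33))
```

move_arm --targets '[[[0,0,0],[0,0,0.02]],[[0,0,0],[0,0,0.04]],[[0,0,0],[0,0,0.05]],[[0,0,0],[0,0,0.05]]]'

```text
time_s: 23.42
tcp_pos: [0.4542, -0.1459, 0.1056]
eef_rot: [-179.9, 0.0, 116.1]
contact_force: [-3.3, -4.2, 5.1]
gripper_width: 0.0137
gripper_force: 24.9
```

```bash
python3 -c "
from h import *
w2()"
```

```text
t 23.43 val 4.064 yaw 116.06 j6 -159.9 M [-1.729  1.03   0.005] F [-3.3 -4.2  5.1] w 0.0137 edge (9, np.float64(-25.5))
handle shift px [-0.43  0.28] 0.56 far edge [-0.62 -0.54] 0.82
(8, np.float64(130.94))
```

move_arm --targets '[[[0,0,0],[0,0,0]],[[0,0,0],[0,0,0]],[[0,0,0],[0,0,0]],[[0,0,0],[0,0,0]]]'

```text
time_s: 24.02
tcp_pos: [0.4542, -0.1459, 0.1056]
eef_rot: [-179.9, 0.0, 116.1]
contact_force: [-3.8, -4.2, 5.8]
gripper_width: 0.014
gripper_force: 25.0
```

```bash
python3 -c "
from h import *
w2()"
```

```text
t 24.02 val 4.064 yaw 116.07 j6 -159.9 M [-1.72   1.015 -0.015] F [-3.8 -4.2  5.8] w 0.014 edge (9, np.float64(-25.5))
handle shift px [-0.43  0.31] 0.55 far edge [-0.64 -0.56] 0.82
(6, np.float64(130.83))
```

move_arm --targets '[[[0,0,0],[0,0,0]],[[0,0,0],[0,0,0]],[[0,0,0],[0,0,0]],[[0,0,0],[0,0,0]]]' --jaw 5

```text
time_s: 24.62
tcp_pos: [0.4548, -0.1452, 0.1054]
eef_rot: [180.0, -0.0, 116.1]
contact_force: [0.3, -0.5, -0.4]
gripper_width: 0.0468
gripper_force: 0.0
```

```bash
python3 -c "
from h import *
w2()"
```

```text
t 24.62 val 4.064 yaw 116.08 j6 -159.9 M [-0.035 -0.152 -0.004] F [ 0.3 -0.5 -0.4] w 0.0468 edge (12, np.float64(-25.5))
handle shift px [-0.5   0.29] 0.56 far edge [-0.66 -0.56] 0.82
(11, np.float64(131.0))
```

move_arm --targets '[[[0,0,0],[0,0,0]],[[0,0,0],[0,0,0]],[[0,0,0],[0,0,0]],[[0,0,0],[0,0,0]],[[0,0,0],[0,0,0]]]' --jaw 0.5 --squeeze 4

```text
time_s: 25.35
tcp_pos: [0.454, -0.1456, 0.1053]
eef_rot: [-179.9, -0.0, 116.1]
contact_force: [-4.1, -2.5, 1.6]
gripper_width: 0.0137
gripper_force: 4.0
```

```bash
python3 -c "
from h import *
w2()"
```

```text
t 25.35 val 4.064 yaw 116.07 j6 -159.9 M [-0.741  0.838  0.026] F [-4.1 -2.5  1.6] w 0.0137 edge (8, np.float64(-25.75))
handle shift px [-0.42  0.31] 0.57 far edge [-0.59 -0.55] 0.82
(9, np.float64(131.06))
```

move_arm --targets '[[[0,0,0],[0,0,0]],[[0,0,0],[0,0,0]],[[0,0,0],[0,0,0]],[[0,0,0],[0,0,0]]]' --jaw 5

```text
time_s: 25.95
tcp_pos: [0.4548, -0.1452, 0.1054]
eef_rot: [180.0, 0.0, 116.1]
contact_force: [-1.2, 0.1, -0.9]
gripper_width: 0.0472
gripper_force: 0.0
```

move_arm --targets '[[[0,0,-4],[0,0,0]],[[0,0,-8],[0,0,0]],[[0,0,-8.5],[0,0,0]],[[0,0,-8.5],[0,0,-0.18]]]'

```text
time_s: 26.45
tcp_pos: [0.4549, -0.1452, 0.1908]
eef_rot: [179.9, 0.0, 126.6]
contact_force: [-0.2, -0.2, -0.3]
gripper_width: 0.0502
gripper_force: 0.0
```

```bash
python3 - <<'E'
from h import *
togo((.5578,-.105,.185),-101)
w2()
c=cap('side')
for nm,(x,y) in dict(L=(.4768,-.0285),R=(.4542,-.146)).items():
    rc,n=red_near(c,(x,y,.131),25)
    if n: p=atz(c,rc,.135)-[x,y,0];print(nm,n,p,'val',np.radians((-np.degrees(np.arctan2(p[1],p[0]))-11.06)%360))
cv2.imwrite('pics/s6.png',cv2.resize(c['image'][130:270,260:450],(760,560)))
E
```

```text
t 26.45 pos [ 0.4549 -0.1452  0.1908] rot [1.7992e+02 3.0000e-02 1.2657e+02] j1,j6 [   6.  -149.4] F [-0.2 -0.2 -0.3] M [-0.08 -0.12  0.03] w 0.0502 0.0
shift cm [-2.9  10.66  0.58] rotz -2.311
t 26.45 val 3.881 yaw 126.57 j6 -149.4 M [-0.078 -0.117  0.027] F [-0.2 -0.2 -0.3] w 0.0502 edge (12, np.float64(-25.75))
handle shift px [-0.47  0.55] 0.84 far edge [-0.6  -0.53] 0.82
(16, np.float64(130.97))
L 28 [-0.00205653 -0.01317187  0.135     ] val 1.532643260960692
R 41 [-0.0084017   0.02453851  0.135     ] val 4.189477779223285
```

View pics/s6.png

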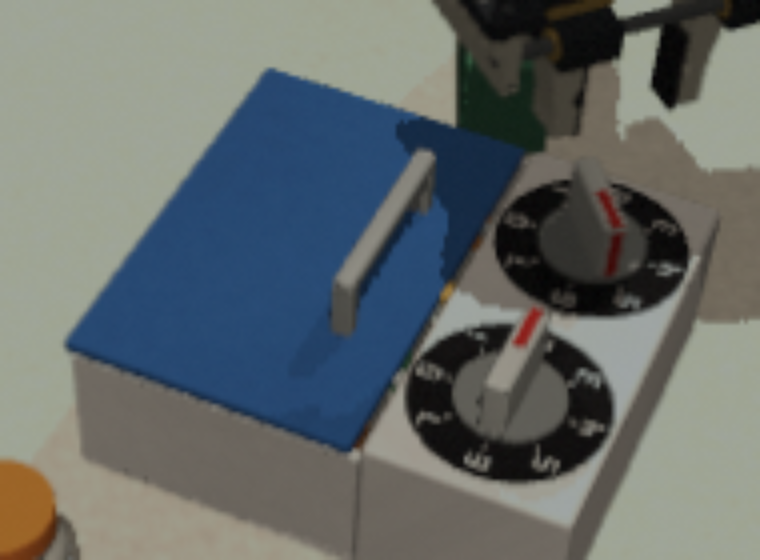

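The lid is nudged out by about 4 mm, with a gap showing at (447,290), and the left dial is still on 2. Next I'll go to the handle.

move_arm --targets '[[[-2.9,10.7,0],[0,0,-2.31]],[[-2.9,10.7,0],[0,0,-2.31]],[[-2.9,10.7,0],[0,0,-2.31]],[[-2.9,10.7,0],[0,0,-2.31]],[[-2.9,10.7,0],[0,0,-2.31]]]' --jaw 5

```text
time_s: 27.22
tcp_pos: [0.5578, -0.1051, 0.1894]
eef_rot: [-180.0, -0.1, -179.8]
contact_force: [-0.8, -0.1, 0.3]
gripper_width: 0.0499
gripper_force: 0.0
```

move_arm --targets '[[[0,0,0],[0,0,-1.38]],[[0,0,0],[0,0,-1.38]],[[0,0,0],[0,0,-1.38]],[[0,0,0],[0,0,-1.38]],[[0,0,0],[0,0,-1.38]]]'

```text
time_s: 27.85
tcp_pos: [0.5578, -0.1052, 0.1896]
eef_rot: [179.9, -0.0, -126.1]
contact_force: [-0.2, -0.2, -0.6]
gripper_width: 0.05
gripper_force: 0.0
```

```bash
python3 - <<'E'
from h import *
togo((.5578,-.105,.108),-101)
for n in('side','top'):
    c=cap(n)
    for d in pinpoint('lid_handle',n)[:1]: print(n,d['score'],atz(c,d['location'],.126))
E
```

```text
t 27.85 pos [ 0.5578 -0.1052  0.1896] rot [ 1.7995e+02 -4.0000e-02 -1.2610e+02] j1,j6 [  9.1 -45.2] F [-0.2 -0.2 -0.6] M [ 0.06 -0.08  0.02] w 0.05 0.0
shift cm [-0.02  0.01  8.16] rotz -0.438
side 0.63 [ 0.55723283 -0.11162233  0.126     ]
```

move_arm --targets '[[[0,0,0],[0,0,-0.19]],[[0,0,0],[0,0,-0.37]],[[0,0,0],[0,0,-0.438]],[[0,0,4],[0,0,-0.438]],[[0,0,6],[0,0,-0.438]]]'

```text
time_s: 28.68
tcp_pos: [0.557, -0.1052, 0.1285]
eef_rot: [179.9, -0.0, -101.5]
contact_force: [0.5, -0.6, -0.5]
gripper_width: 0.0502
gripper_force: 0.0
```

move_arm --targets '[[[0,0,2.1],[0,0,0]],[[0,0,2.1],[0,0,0]],[[0,0,2.1],[0,0,0]]]'

```text
time_s: 29.05
tcp_pos: [0.5586, -0.1053, 0.1101]
eef_rot: [-180.0, -0.0, -101.2]
contact_force: [-0.3, 0.6, 0.6]
gripper_width: 0.0503
gripper_force: 0.0
```

move_arm --targets '[[[0,0,0],[0,0,0]],[[0,0,0],[0,0,0]],[[0,0,0],[0,0,0]],[[0,0,0],[0,0,0]],[[0,0,0],[0,0,0]]]' --jaw 0.5 --squeeze 15

```text
time_s: 29.68
tcp_pos: [0.5582, -0.1052, 0.1095]
eef_rot: [-180.0, -0.0, -101.1]
contact_force: [0.1, -0.4, 0.4]
gripper_width: 0.0117
gripper_force: 15.0
```

```bash
python3 - <<'E'
from h import *
s=r.get_state()['tcp_pos'];p=s[:2]+.116*BX
togo((p[0],p[1],s[2]),-101)
w2()
E
```

```text
t 29.68 pos [ 0.5582 -0.1052  0.1095] rot [-179.98   -0.   -101.08] j1,j6 [  9.1 -20.2] F [ 0.1 -0.4  0.4] M [ 0.02 -0.17  0.03] w 0.0117 15.0
shift cm [ -0.  -11.6  -0. ] rotz -0.001
t 29.68 val 1.571 yaw -101.08 j6 -20.2 M [ 0.019 -0.171  0.031] F [ 0.1 -0.4  0.4] w 0.0117 edge (13, np.float64(-25.5))
handle shift px [-0.11  0.8 ] 0.3 far edge [-1.27 -0.48] 0.25
(11, np.float64(131.09))
```

Gripped: the width reads 12 mm, matching the handle bar. I'll pull along tool -y.

move_arm --targets '[[[0,-0.5,0],[0,0,0]],[[0,-1.5,0],[0,0,0]],[[0,-3,0],[0,0,0]],[[0,-4.5,0],[0,0,0]],[[0,-6,0],[0,0,0]]]'

```text
time_s: 30.4
tcp_pos: [0.6184, -0.1169, 0.1095]
eef_rot: [-180.0, 0.0, -101.1]
contact_force: [-1.7, 3.3, 5.0]
gripper_width: 0.0116
gripper_force: 15.0
```

move_arm --targets '[[[0,-1.5,0],[0,0,0]],[[0,-3,0],[0,0,0]],[[0,-4,0],[0,0,0]],[[0,-4.8,0],[0,0,0]],[[0,-5.2,0],[0,0,0]]]'

```text
time_s: 31.02
tcp_pos: [0.6691, -0.1268, 0.1095]
eef_rot: [-179.9, 0.0, -101.1]
contact_force: [-1.6, 3.7, 4.6]
gripper_width: 0.012
gripper_force: 15.0
```

move_arm --targets '[[[0,-0.2,0],[0,0,0]],[[0,-0.4,0],[0,0,0]],[[0,-0.4,0],[0,0,0]],[[0,-0.4,0],[0,0,0]]]'

```text
time_s: 31.52
tcp_pos: [0.6716, -0.1272, 0.1095]
eef_rot: [180.0, 0.0, -101.1]
contact_force: [-1.9, 5.3, 6.2]
gripper_width: 0.0119
gripper_force: 15.0
```

```bash
python3 - <<'E'
from h import *
s=r.get_state();print(s['contact_force'],s['gripper_width'],(s['tcp_pos'][:2]-[.5582,-.1052])@BX)
E
```

```text
[-1.91187664  5.3202468   6.17613831] 0.011894127397896696 0.1155511261779743
```

move_arm --targets '[[[0,-0.1,0],[0,0,0]],[[0,-0.2,0],[0,0,0]],[[0,-0.2,0],[0,0,0]]]'

```text
time_s: 31.9
tcp_pos: [0.6716, -0.1273, 0.1095]
eef_rot: [179.8, -0.0, -101.1]
contact_force: [-10.0, 7.3, 11.2]
gripper_width: 0.0118
gripper_force: 15.0
```

move_arm --targets '[[[0,-0.1,0],[0,0,0]],[[0,-0.15,0],[0,0,0]],[[0,-0.15,0],[0,0,0]]]'

```text
time_s: 32.28
tcp_pos: [0.6716, -0.1273, 0.1094]
eef_rot: [179.6, -0.0, -101.1]
contact_force: [-14.4, 9.1, 15.8]
gripper_width: 0.0119
gripper_force: 15.0
```

```bash
python3 - <<'E'
from h import *
s=r.get_state();print(s['contact_force'],s['gripper_width'],(s['tcp_pos'][:2]-[.5582,-.1052])@BX)
E
```

```text
[-14.36798088   9.13974768  15.83697911] 0.011930177768149234 0.11550487898814106
```

At the stop: the force rises and the lid goes no further. I'll ease the preload, release, and lift clear.

move_arm --targets '[[[0,0.2,0],[0,0,0]],[[0,0.3,0],[0,0,0]],[[0,0.3,0],[0,0,0]]]'

```text
time_s: 32.65
tcp_pos: [0.6716, -0.1272, 0.1094]
eef_rot: [179.9, 0.0, -101.1]
contact_force: [-4.1, 5.5, 7.3]
gripper_width: 0.0119
gripper_force: 15.0
```

move_arm --targets '[[[0,0,0],[0,0,0]],[[0,0,0],[0,0,0]],[[0,0,0],[0,0,0]],[[0,0,0],[0,0,0]]]' --jaw 4.5

```text
time_s: 33.15
tcp_pos: [0.6723, -0.1277, 0.1092]
eef_rot: [180.0, -0.0, -101.1]
contact_force: [-0.7, -0.7, -0.8]
gripper_width: 0.0435
gripper_force: 0.0
```

move_arm --targets '[[[0,0,-3],[0,0,0]],[[0,0,-7],[0,0,0]],[[0,0,-12],[0,0,0]],[[0,0,-13],[0,0,0]],[[0,0,-13],[0,0,0]]]'

```text
time_s: 33.78
tcp_pos: [0.6725, -0.1275, 0.24]
eef_rot: [-179.9, 0.0, -101.1]
contact_force: [-0.6, -0.2, -1.2]
gripper_width: 0.0451
gripper_force: 0.0
```

```bash
python3 - <<'E'
from h import *
s=r.get_state();print(s['time_s'],s['tcp_pos'],s['contact_force'])
c=cap('side')
for nm,(x,y) in dict(L=(.4768,-.0285),R=(.4542,-.146)).items():
    rc,n=red_near(c,(x,y,.131),25)
    if n: p=atz(c,rc,.135)-[x,y,0];print(nm,n,'val',np.radians((-np.degrees(np.arctan2(p[1],p[0]))-11.06)%360))
for k,z in dict(lid_handle=.126,syrup_mid=.065,carton_mid=.035,pilljar_mid=.045).items():
    for d in pinpoint(k,'side')[:1]: print(k,round(d['score'],2),atz(c,d['location'],z))
print('expected handle',np.r_[.544,-.1024]+.130*BX)
cv2.imwrite('pics/s7.png',cv2.resize(c['image'][110:350,220:540],(800,600)))
E
```

```text
33.775 [ 0.67252999 -0.12753747  0.24003723] [-0.59371579 -0.17060519 -1.17071098]
L 26 val 1.5208019255514986
R 46 val 4.218512132529055
lid_handle 0.92 [ 0.67380371 -0.13164332  0.126     ]
syrup_mid 0.56 [0.53318719 0.15660655 0.065     ]
carton_mid 0.87 [ 0.53729525 -0.36656693  0.035     ]
pilljar_mid 0.59 [0.70100286 0.08878584 0.045     ]
expected handle [ 0.67158549 -0.12733879]
```

View pics/s7.png

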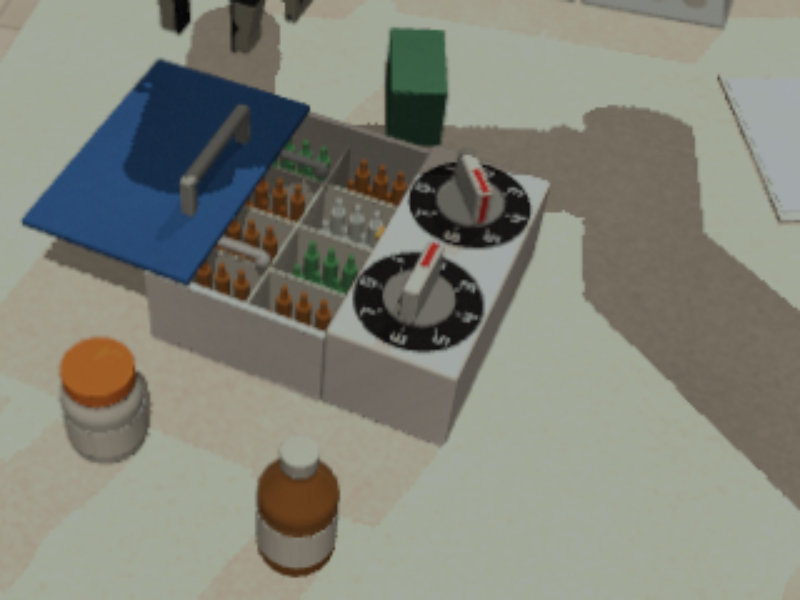

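The lid is open with its handle at (215,160), and the ampoules are visible. The left dial is on 2, and the bottle, jar and carton haven't moved.

```bash
python3 -c "
from plant import r
print(r.close_job())"
```

```text
the job is handed in; nothing more can be done
None
```

The box is open and the job is handed in: left dial on 2, right dial stopped in its catch at about 4.06 rad, and the lid slid to its stop, with the bottle, jar and carton left where they stood (about 34 s used).

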